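Open the filter compartment of the bench dust extractor

TASK

Open the filter compartment of the small dust extractor on the bench: switch the machine off by pressing down the raised end of its rocker switch, press the snap tab at the other end down until it lets go and the cover springs out a little, then push the cover by its raised bar along its rails, right off the filter and onto the flat deck of the housing, and leave it lying there. Do it all with the fingertips: pick nothing up, do not open the compartment with the machine still on, and leave the other things on the bench where they are.

Things in the scene. Friction and masses are not known exactly. Their poses are not given: they have to be found in the camera images.
- extractor: dark grey dust extractor, 370 (x) x 116 (y) mm, screwed down. Origin: centre of underside, on the bench. x runs along it from tab end to motor head, z up. On top, by x: tab end block -185 to -112, 73 high; filter compartment under the cover -112 to -12; flat deck -12 to 107, 70 high; motor head 107 to 185, 94 high. Lugs at bench level reach y +-83, a hose spigot x 216.
- rail_end (a point): fixed point where the rails end and the deck begins, at x -12, y 0, z 70 mm in the extractor's frame. From here back to x = -112 a rail lip runs over each edge of the cover (y +-40 to +-58, top 80.5 mm high); past here the cover runs between side walls 75.5 mm high.
- cover: loose slide cover of bare light-grey metal, plate 100 (x) x 89 (y) x 5 mm, 80 g. Origin: centre of underside; axes as the extractor's. Shut: origin at x -60, y 0, z 70 mm in the extractor's frame, locked by the tab's hook. Released, springs kick it 16 mm to +x; then it slides to +x with under 3 N. It clears rails and filter after 98 mm of travel from shut and hits the motor head after 115.
- push_bar (a point): middle of the face to push on, on the cover's raised bar: the -x face of the bar, pushed towards the extractor's +x. The bar is 8 thick (x), 64 wide (y) and stands 17 mm above the plate; this point is at x -16, y 0, z 13 mm in the cover's frame, 8 mm above the plate.
- snap_tab (a joint): angle of the snap tab (rad): 0 up and latched, from 0.05 to 0.08 the hook lets the cover go, 0.15 fully down at its stop. A spring returns it when let go.
- tab_pad (a point): centre of the top of the snap tab's ribbed black thumb pad, 38 (x) x 34 (y) mm, 10 mm proud of the end block; when up it is at x -141, y 0, z 83 mm in the extractor's frame. Hinged 37 mm further out at the housing's end; fully pressed, this point goes down 5.5 mm, to a hard stop. That takes 4 to 10 N.
- rocker (a joint): angle of the rocker switch (rad): 0 on, 0.36 off. It is stiff and stays where it is left.
- switch_press (a point): where to press: on the raised end (extractor's +y) of the black rocker switch on top of the motor head. The rocker is 48 (y) x 24 (x) mm. On: this point is at x 145, y 17, z 107 mm in the extractor's frame, 17 mm from the pivot; it goes down 6 mm to off, at a hard stop. It takes 2 to 3 N and does not spring back.
- carving: loose half-carved leaf piece in wood, 70x123x32 mm, beside the extractor: a bystander. Origin: centre of its underside.
- marking_gauge: loose wooden marking gauge, 44x200x56 mm, beside the extractor: a bystander. Origin: centre of its underside.
- long_block: loose sawn wooden block, 23x58x25 mm, by the tab end: a bystander. Origin: centre of its underside.
- palm_handle: loose bulb-shaped wooden tool handle standing upright, 51 across, 85 high, by the tab end: a bystander. Origin: centre of its underside.
- short_block: loose sawn wooden block, 27x54x27 mm, by the spigot end: a bystander. Origin: centre of its underside.
- gouge: loose carving gouge with wooden handle, 245 long, 31 high, to the right of the extractor: a bystander. Origin: its middle, at its underside.

How it is judged:
On the way, in this order (a step that is already met when the one before it is completed fails the run):
1. the rocker switch is pressed over to off (value of joint rocker above 0.27 rad), for 0.1 s.
2. the snap tab is pressed and the cover springs out of its latch (x of cover in the frame of extractor above -0.051 m), for 0.1 s.
3. the cover is pushed clear of its rails and the filter (x of cover in the frame of extractor above 0.035 m), for 0.1 s.
At the end, for the whole second after the job is handed in: the rocker is off (over 0.27 rad), the tab has sprung back up (under 0.03 rad), and the cover lies flat and still on the deck, at least 95 mm from its shut place (origin at x over 35 mm in the extractor's frame), between the side walls, at deck height within 4 mm (value of joint rocker above 0.27 rad and value of joint snap_tab below 0.03 rad and x of cover in the frame of extractor between 0.035 and 0.06 m and z of cover in the frame of extractor between 0.066 and 0.074 m and angle between cover's own z axis and vertical below 0.06 rad and linear speed of cover below 0.01 m/s); the robot touches nothing.
It fails at once if the cover is lifted or tipped out of its rails or off the housing (z of cover in the frame of extractor above 0.08 m or angle between cover's own z axis and vertical above 0.2 rad).
It fails at once if the compartment is opened with the machine still switched on (value of joint rocker below 0.18 rad and x of cover in the frame of extractor above -0.051 m).
It fails at once if a bystander is picked up or pushed about (moved more than 25 mm) (distance of any of carving, marking_gauge, long_block, palm_handle, short_block, gouge from where it was at the start of the episode above 0.025 m).
It also fails if it takes over 48 s, if anything falls off the work surface, if the arm or the gripper's body presses on something with over 40 N, if the wrist force passes 120 N, or if a joint passes its speed limit or range.

ROBOT

A 6-joint arm with a two-finger parallel gripper is mounted at the origin on a cart in front of the work surface, level with it; the furniture and walls round the work are solid. World frame = base frame: x ahead of the robot, y to its left, z up, the work surface at z = 0. Lengths are in m, angles in rad, forces in N, time in s.
With the tool pointing down it reaches from about 0.4 to 0.825 m from the base axis. Payload 7 kg.
Tool frame: the origin (TCP) lies at the very end of the fingers, on their centre line; the grasp point (between the pads) lies 19 mm behind it (robot.grasp_offset is the distance from the TCP to the grasp point, in m); z points along the fingers, y is the direction in which the jaws open and shut (so a half turn about z gives the same grasp; the last joint's range is limited). The gripper opens to 85 mm and grips with 20 to 120 N. Pads are 22 mm wide; open, the fingers measure 114 mm over their backs; the gripper's body (76 mm by 85 mm) begins 54 mm behind the grasp point. The pads swing forward as they close: fully open they stand 13 mm farther back than shut.
Start: joints at [-0.947, 0.359, 0.012, 0, -1.224, -0.288], TCP at [0.222, -0.637, 0.231] pointing down, gripper open.
Joint ranges: [-3.07, 3.07], [-1.43, 2.12], [-1.02, 1.25], [-3.03, 1.67], [-3.05, -0], [-3.03, 3.03]. Speed limits (rad/s): [2.39, 2.39, 3.01, 3.14, 3.14, 3.14].

INTERFACE

Orientations are given as a 3x3 rotation matrix whose columns are the frame's x, y, z axes.
In Python, from bench import robot gives the robot as it stands.
- The arm moves only by the shell command python3 -m crank 'ROWS' [OPENING] [FORCE]. ROWS is JSON, one flat list of numbers, 4 for each row, row after row: the shift along the tool's x, y, z as a fraction of full scale, then the turn about the tool's z as a fraction of full scale. A call has exactly 10 rows; each row is the pose to reach, as a shift and turn from the pose commanded when the call began, along the tool's axes at that moment, turning the shorter way round; what a row does not reach only later rows make up. Full scale, the value 1, is 500 mm for a shift and pi rad for a turn. A row lasts 1/10 s, in which the tool goes at most 50 mm and 8.59 degrees, less where a joint would pass 70% of its speed; a pose out of reach is approached as far as the arm can. A call with a number of a shift or a turn outside -1 to 1 is refused whole. A call with a gripper value outside its range is refused whole. OPENING is the gripper's target within -1 to 1 (shut at 1, half-way at 0, fully open at -1), set as the call begins (- or left out, the last holds). The fingers move at their own pace and stop on an object; FORCE is the grip in N (left out, the last holds). Time passes only in rows, so rows that repeat a pose let the fingers close, or fill a call up. It gives the time, the measured TCP pose, the force and the opening at its end, in the units of the state.
- robot.sense(): the state, without advancing time (a new reading comes with each control period).
- robot.camera(name): name is "side" or "top" or "wrist"; returns the picture (384x512x3 uint8, red, green, blue); there is no depth.
- robot.camera_model(name): a dict with "fx", "fy", "cx", "cy" (pixels), "view" (4x4, takes a point from world to camera coordinates); the wrist camera has in their place "mount" (4x4, takes a point from camera to tool coordinates, whose origin is the TCP and whose axes are the flange's). Camera axes: x right, y down, z forward; pixel columns grow to the right and rows downward; lengths in m; the calibration is good to about 2 mm. A picture is of the moment at which its call begins: read the wrist's pose just before it. camera_model takes no time and is no camera call.
- robot.finish_job(): hands the job in, once; it reports no verdict.
The state is a dict: "clock": time; "qpos": joint angles; "qd": joint speeds; "joint_efforts": joint torques, N m; "position": TCP position; "tcp_rot": TCP orientation; "force": force on the tool from outside, world axes, zero at the start; "wrist_torque": the same for the moment, N m; "gripper_width": finger opening in m.
Only numpy, scipy, OpenCV 4.12 (cv2) and the standard library are available. Lean on these libraries where they do the work, as an engineer would, in place of code of your own. Each camera call takes 0.05 s, during which the arm holds its last target.

## Working session

There is one attempt and no reset: what is moved stays moved. The work goes in short steps, Python scripts to look and compute and a shell command to move; the robot and the scene stay as the last step left them, time stands still between calls to the robot, and variables do not carry over. Pictures are saved under pics/ and viewed, and the job is handed in when it is done.

```bash
ls; mkdir -p pics; python3 - <<'E'
from bench import robot
import cv2
s=robot.sense(); print(s)
for n in ("side","top","wrist"):
    cv2.imwrite(f"pics/{n}0.png",robot.camera(n)[:,:,::-1]); print(n,robot.camera_model(n))
E
```

```text
pics
{'clock': 0.0, 'qpos': array([-9.46901389e-01,  3.59386402e-01,  1.10612072e-02, -3.50703662e-04,
       -1.22407465e+00, -2.88118049e-01]), 'qd': array([ 1.19987882e-03,  9.16018664e-05,  4.71563404e-04, -1.10898891e-03,
       -1.74413896e-03,  7.73020157e-04]), 'joint_efforts': array([ 8.85120080e-04, -5.83325744e+01,  2.93419468e+01,  6.93672895e+00,
       -6.06674686e-03,  3.30578598e-05]), 'position': array([ 0.22224757, -0.63686161,  0.2303649 ]), 'tcp_rot': array([[-9.44193910e-01, -3.29389456e-01, -6.69067720e-04],
       [-3.29390105e-01,  9.44192738e-01,  1.49410184e-03],
       [ 1.39587489e-04,  1.63110615e-03, -9.99998660e-01]]), 'force': array([-0.17435242, -0.00474094, -0.91264243]), 'wrist_torque': array([0.01399428, 0.0421035 , 0.01072048]), 'gripper_width': 0.08520297383143113}
side {'fx': 351.6768488995091, 'fy': 351.6768488995091, 'cx': 254.10633672727877, 'cy': 189.5396949493464, 'view': array([[-0.81700282, -0.57633063, -0.01869232,  0.43296196],
       [-0.28753008,  0.43527139, -0.8531502 ,  0.29177971],
       [ 0.49983282, -0.69165152, -0.52133034,  0
[... 291 characters left out ...]
959e-01, -2.63577408e-02, -8.22519721e-02,
         5.94707351e-01],
       [ 8.22485580e-02,  1.21547874e-03, -9.96611106e-01,
         1.32214347e+00],
       [ 0.00000000e+00,  0.00000000e+00,  0.00000000e+00,
         1.00000000e+00]])}
wrist {'fx': 333.35755500382425, 'fy': 333.35755500382425, 'cx': 256.5113180357158, 'cy': 191.9941631306474, 'mount': array([[ 1.28322643e-03, -9.45861368e-01, -3.24568369e-01,
         8.48561152e-02],
       [ 9.99999008e-01,  1.02504826e-03,  9.66426906e-04,
        -3.41588438e-04],
       [-5.81407631e-04, -3.24569287e-01,  9.45861744e-01,
        -1.42040122e-01],
       [ 0.00000000e+00,  0.00000000e+00,  0.00000000e+00,
         1.00000000e+00]])}
```

View pics/top0.png

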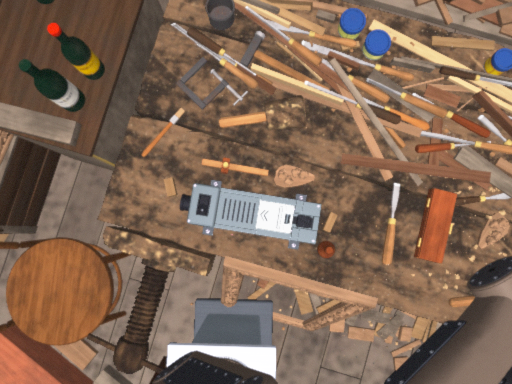

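View pics/side0.png

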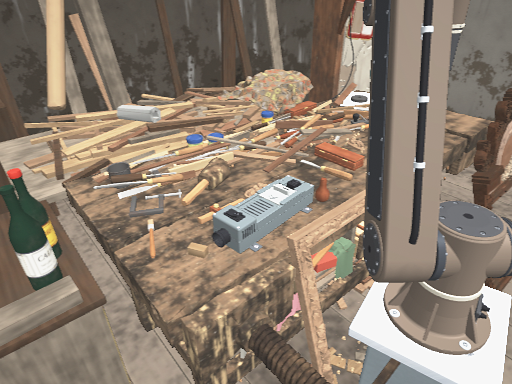

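The top view shows the extractor running from px (190,205), the motor head with its spigot, to px (320,222), the tab end. So extractor +x is roughly world +y. I'll zoom in.

```bash
python3 - <<'E'
import cv2
a=cv2.imread("pics/top0.png")[165:265,160:345]
cv2.imwrite("pics/topz.png",cv2.resize(a,None,fx=4.3,fy=4.3,interpolation=cv2.INTER_CUBIC))
a=cv2.imread("pics/side0.png")[160:260,190:340]
cv2.imwrite("pics/sidez.png",cv2.resize(a,None,fx=5,fy=5,interpolation=cv2.INTER_CUBIC))
E
```

```text
(no output)
```

View pics/topz.png

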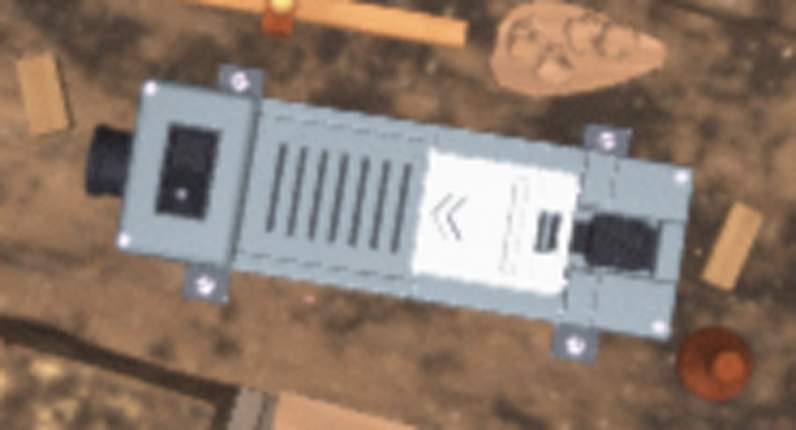

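View pics/sidez.png

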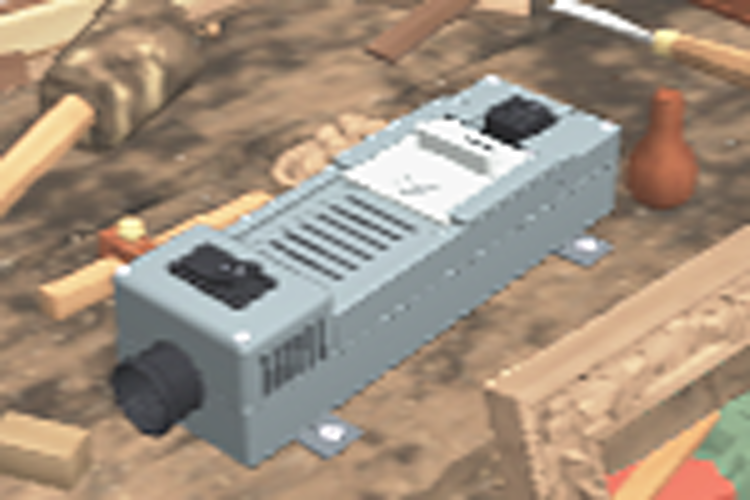

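```bash
cat > h.py <<'E'
import numpy as np, cv2
from bench import robot
def ray(m,view,u,v,z):
    R=view[:3,:3];t=view[:3,3];o=-R.T@t
    d=R.T@np.array([(u-m['cx'])/m['fx'],(v-m['cy'])/m['fy'],1.]);return o+d*(z-o[2])/d[2]
def wview(m,s):
    T=np.eye(4);T[:3,:3]=s['tcp_rot'];T[:3,3]=s['position'];return np.linalg.inv(T@m['mount'])
def proj(m,view,p):
    c=view[:3,:3]@np.asarray(p)+view[:3,3];return np.array([m['fx']*c[0]/c[2]+m['cx'],m['fy']*c[1]/c[2]+m['cy']])
def fit(E,W): # planar rigid fit ext->world
    E=np.array(E)[:,:2];W=np.array(W)[:,:2];e=E.mean(0);w=W.mean(0)
    A=(E-e);B=(W-w);th=np.arctan2((A[:,0]*B[:,1]-A[:,1]*B[:,0]).sum(),(A*B).sum())
    R=np.array([[np.cos(th),-np.sin(th)],[np.sin(th),np.cos(th)]]);t=w-R@e
    return th,t,W-(E@R.T+t)
E
python3 - <<'E'
from h import *
m=robot.camera_model("top")
f=lambda u,v,z:ray(m,m['view'],u/4.3+160,v/4.3+165,z)
P={'m1':(150,88,.094),'m2':(124,240,.094),'t1':(681,177,.073),'t2':(660,327,.073),'rock':(188,171,.1),'pad':(620,242,.083)}
W={k:f(*v) for k,v in P.items()}
for k in W: print(k,W[k].round(4))
mm=(W['m1']+W['m2'])/2;tt=(W['t1']+W['t2'])/2
print(mm,tt,np.linalg.norm(mm[:2]-tt[:2]))
print(fit([(.145,0),(-.141,0),],[W['rock'],W['pad']]))
E
```

```text
m1 [0.6101 0.0842 0.094 ]
m2 [0.5102 0.0974 0.094 ]
t1 [ 0.5621 -0.2677  0.073 ]
t2 [ 0.4626 -0.2554  0.073 ]
rock [0.556  0.0566 0.1   ]
pad [ 0.5177 -0.2269  0.083 ]
[0.56016479 0.09076011 0.094     ] [ 0.51238583 -0.26154365  0.073     ] 0.35552885947921864
(np.float64(1.4366413497023582), array([ 0.53657685, -0.08712689]), array([[ 5.74691914e-06,  4.25806108e-05],
       [-5.74691914e-06, -4.25806108e-05]]))
```

```bash
cat >> h.py <<'E'
TH,T0=1.4366,np.array([.5366,-.0871])
import os,json
if os.path.exists('pose.json'): TH,T0=json.load(open('pose.json'));T0=np.array(T0)
def e2w(x,y,z):
    c,s=np.cos(TH),np.sin(TH);return np.array([T0[0]+c*x-s*y,T0[1]+s*x+c*y,z])
def plan(pw,yaw=None):
    "yaw: desired world yaw of tool x"
    s=robot.sense();R=s['tcp_rot'];d=R.T@(pw-s['position'])
    cur=np.arctan2(R[1,0],R[0,0]);tw=0 if yaw is None else -((yaw-cur+np.pi)%(2*np.pi)-np.pi)
    print('pos',s['position'].round(4),'clk',s['clock'],'F',s['force'].round(2),'shift frac',(d/.5).round(4),'turn frac',round(tw/np.pi,4))
E
python3 -c "
from h import *
plan(np.array([.52,-.08,.28]),TH+np.pi/2)"
```

```text
pos [ 0.2223 -0.637   0.2306] clk 0.15 F [-0.39  0.62  0.3 ] shift frac [-0.9292  0.8557 -0.0979] turn frac 0.1496
```

```bash
python3 -m crank '[-0.06,0.055,-0.02,0.02,-0.13,0.12,-0.04,0.05,-0.2,0.18,-0.06,0.08,-0.26,0.24,-0.08,0.11,-0.33,0.3,-0.09,0.15,-0.39,0.36,-0.098,0.15,-0.46,0.43,-0.098,0.15,-0.53,0.49,-0.098,0.15,-0.6,0.55,-0.098,0.15,-0.66,0.61,-0.098,0.15]' 1 40
python3 -c "
from h import *
plan(np.array([.52,-.08,.28]),TH+np.pi/2)"
```

```text
clock: 1.15
position: [0.4341, -0.2386, 0.2803]
tcp_rot: [[-0.991, 0.135, 0.0], [0.135, 0.991, 0.0], [-0.0, 0.0, -1.0]]
force: [0.8, -0.5, -0.1]
gripper_width: -0.0003
pos [ 0.4341 -0.2386  0.2803] clk 1.15 F [ 0.84 -0.47 -0.07] shift frac [-0.1275  0.3375  0.0008] turn frac -0.0003
```

```bash
python3 -m crank '[-0.025,0.06,0,0,-0.055,0.14,0,0,-0.09,0.22,0,0,-0.11,0.29,0,0,-0.1275,0.3375,0,0,-0.1275,0.3375,0,0,-0.1275,0.3375,0,0,-0.1275,0.3375,0,0,-0.1275,0.3375,0,0,-0.1275,0.3375,0,0]'
python3 - <<'E'
from h import *
s=robot.sense();im=robot.camera("wrist");cv2.imwrite("pics/w1.png",im[:,:,::-1])
import pickle;pickle.dump(s,open("s1.pkl","wb"));print(s['position'])
cv2.imwrite("pics/w1z.png",cv2.resize(im[:,:,::-1],(768,576),interpolation=cv2.INTER_CUBIC))
E
```

```text
clock: 2.15
position: [0.5191, -0.0827, 0.2804]
tcp_rot: [[-0.991, 0.136, 0.0], [0.136, 0.991, 0.0], [-0.0, 0.0, -1.0]]
force: [-0.2, -0.8, 1.0]
gripper_width: -0.0004
[ 0.51911736 -0.08266531  0.28044001]
```

View pics/w1z.png

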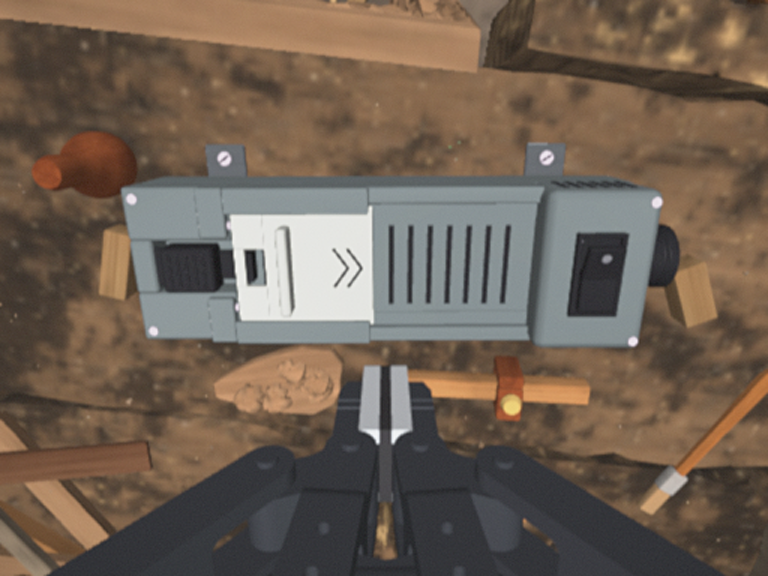

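The wrist view shows the whole extractor: pad at zoomed px (190,267), bar at (284,270), rocker at (598,275) with its dot at (607,259). I'll refine the pose from this.

```bash
python3 - <<'E'
from h import *
import pickle
s=pickle.load(open("s1.pkl","rb"));m=robot.camera_model("wrist");v=wview(m,s)
f=lambda u,w,z:ray(m,v,u/1.5,w/1.5,z)
P={'m1':(657,202,.095),'m2':(633,342,.095),'t1':(131,199,.074),'t2':(153,331,.074),'rock':(598,275,.1),'dot':(607,259,.107),'pad':(190,267,.083),'cov_tl':(372,206,.075),'cov_bl':(372,323,.075),'bar_top':(284,270,.092)}
for k in P:
    w=f(*P[k]); R=np.array([[np.cos(TH),np.sin(TH)],[-np.sin(TH),np.cos(TH)]]);print(k,w.round(4),'ext',(R@(w[:2]-T0)).round(4))
W={k:f(*P[k])for k in P}
print(fit([(.145,0),(-.141,0),(-.072,0)],[W['rock'],W['pad'],W['bar_top']]))
mm=(W['m1']+W['m2'])/2;tt=(W['t1']+W['t2'])/2;d=mm-tt;print('screw yaw',np.arctan2(d[1],d[0]))
E
```

```text
m1 [0.5116 0.0974 0.095 ] ext [0.1795 0.0494]
m2 [0.6113 0.0843 0.095 ] ext [ 0.1799 -0.0511]
t1 [ 0.4652 -0.2537  0.074 ] ext [-0.1747  0.0485]
t2 [ 0.5642 -0.267   0.074 ] ext [-0.1745 -0.0514]
rock [0.5551 0.0573 0.1   ] ext [0.1456 0.001 ]
dot [0.5422 0.0603 0.107 ] ext [0.1468 0.0142]
pad [ 0.5165 -0.222   0.083 ] ext [-0.1363  0.0019]
cov_tl [ 0.4924 -0.0886  0.075 ] ext [-0.0074  0.0436]
cov_bl [ 0.5797 -0.1012  0.075 ] ext [-0.0082 -0.0445]
bar_top [ 0.5252 -0.1543  0.092 ] ext [-0.0681  0.0023]
(np.float64(1.4327785759875673), array([ 0.53535923, -0.08386276]), array([[-0.00024525, -0.00247048],
       [ 0.00052375,  0.0015541 ],
       [-0.00027849,  0.00091638]]))
screw yaw 1.438400852873202
```

```bash
echo '[1.4375,[0.5377,-0.0847]]'>pose.json; python3 -c "
from h import *
plan(e2w(.145,.019,.122),TH+np.pi/2)
print('total from tab',e2w(.145,.019,.122),e2w(-.134,0,.1))"
```

```text
pos [ 0.5192 -0.0826  0.2804] clk 2.2 F [0.01 0.51 0.73] shift frac [0.0017 0.2907 0.3169] turn frac -0.001
total from tab [0.53813933 0.06153887 0.122     ] [ 0.51989114 -0.21751131  0.1       ]
```

```bash
python3 -m crank '[0,0.05,0.05,0,0.002,0.12,0.12,0,0.002,0.18,0.18,0,0.002,0.24,0.24,0,0.002,0.28,0.28,0,0.002,0.291,0.31,0,0.002,0.291,0.317,0,0.002,0.291,0.317,0,0.002,0.291,0.317,0,0.002,0.291,0.317,0]'
python3 - <<'E'
from h import *
plan(e2w(.145,.019,.110),TH+np.pi/2)
im=robot.camera("wrist")[:,:,::-1];cv2.imwrite("pics/w2.png",im)
im=robot.camera("side")[:,:,::-1];cv2.imwrite("pics/s2.png",cv2.resize(im[140:290,180:380],None,fx=4,fy=4,interpolation=cv2.INTER_CUBIC))
E
```

```text
clock: 3.2
position: [0.5386, 0.0619, 0.1229]
tcp_rot: [[-0.991, 0.136, 0.002], [0.136, 0.991, 0.001], [-0.002, 0.001, -1.0]]
force: [-0.0, -0.1, -1.0]
gripper_width: 0.0
pos [0.5386 0.0619 0.1229] clk 3.2 F [-0.   -0.07 -0.98] shift frac [ 0.0009 -0.0009  0.0258] turn frac -0.0009
```

View pics/w2.png

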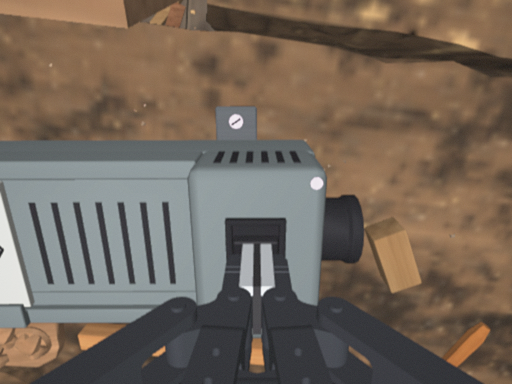

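View pics/s2.png

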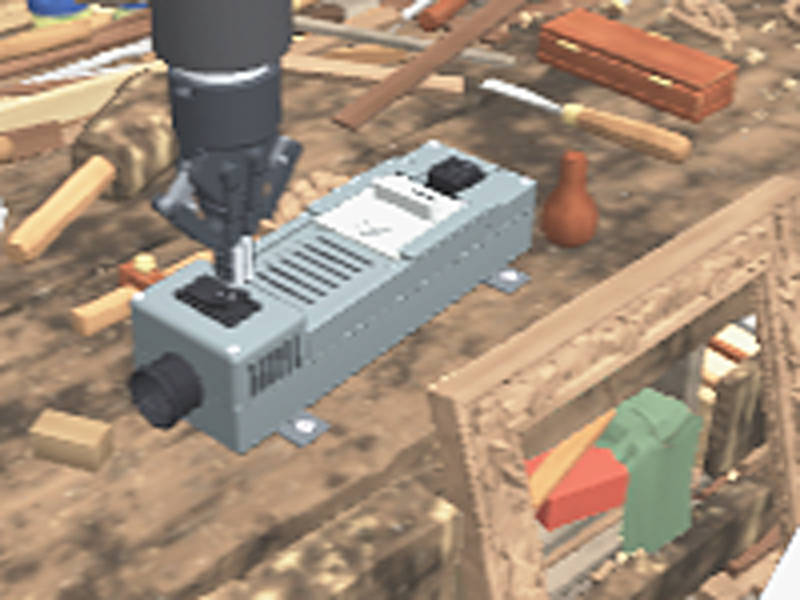

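```bash
python3 - <<'E'
from h import *
s=robot.sense();m=robot.camera_model("wrist");v=wview(m,s)
p=s['position']
for n,q in [('tcp',p),('tip front',p+s['tcp_rot'][:,0]*.011),('rock end',e2w(.145,.024,.109)),('rock pivot',e2w(.145,0,.104)),('press',e2w(.145,.017,.107)),('deck screw',e2w(.177,.0498,.095))]: print(n,proj(m,v,q).round(1))
E
```

```text
tcp [257.7 261.9]
tip front [257.8 241.6]
rock end [256.6 239.2]
rock pivot [256.7 273.9]
press [256.6 249.3]
deck screw [316.5 183.6]
```

```bash
python3 -m crank '[0,0,0.006,0,0,0,0.012,0,0,0,0.018,0,0,0,0.024,0,0,0,0.028,0,0,0,0.032,0,0,0,0.035,0,0,0,0.037,0,0,0,0.038,0,0,0,0.038,0]'
python3 - <<'E'
from h import *
plan(e2w(.145,.019,.110),TH+np.pi/2)
im=robot.camera("wrist")[:,:,::-1];cv2.imwrite("pics/w3.png",im[180:320,180:340].repeat(4,0).repeat(4,1))
E
```

```text
clock: 4.3
position: [0.5382, 0.0623, 0.1028]
tcp_rot: [[-0.991, 0.135, 0.0], [0.135, 0.991, 0.0], [-0.0, 0.0, -1.0]]
force: [0.0, -0.3, 0.2]
gripper_width: -0.0
pos [0.5382 0.0623 0.1028] clk 4.3 F [ 0.03 -0.3   0.21] shift frac [-0.0001 -0.0016 -0.0144] turn frac -0.0007
```

View pics/w3.png

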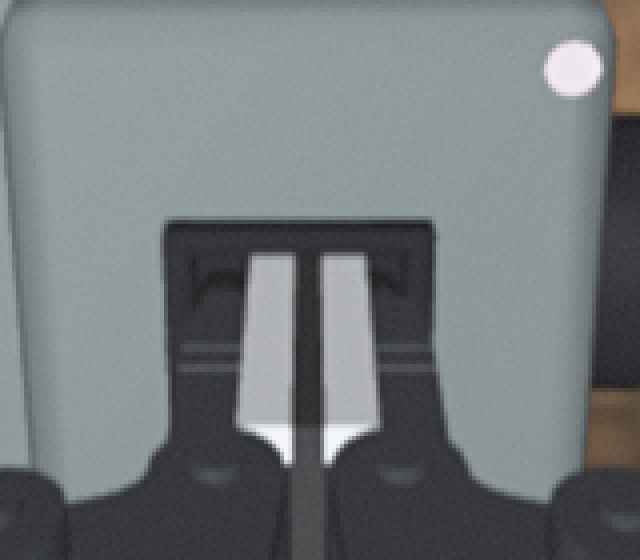

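The rocker's raised end looks pushed down, with the tips at z 0.103. I'll press on until the force shows the stop.

```bash
python3 -m crank '[0,0,0.001,0,0,0,0.002,0,0,0,0.003,0,0,0,0.004,0,0,0,0.005,0,0,0,0.005,0,0,0,0.005,0,0,0,0.005,0,0,0,0.005,0,0,0,0.005,0]'
```

```text
clock: 5.35
position: [0.5382, 0.0624, 0.101]
tcp_rot: [[-0.991, 0.135, 0.001], [0.135, 0.991, 0.0], [-0.0, 0.0, -1.0]]
force: [-3.3, 1.1, 8.4]
gripper_width: -0.0007
```

```bash
python3 -m crank '[0,0,0.001,0,0,0,0.002,0,0,0,0.002,0,0,0,0.003,0,0,0,0.003,0,0,0,0.003,0,0,0,0.003,0,0,0,0.003,0,0,0,0.003,0,0,0,0.003,0]'
```

```text
clock: 6.35
position: [0.5382, 0.0624, 0.1007]
tcp_rot: [[-0.991, 0.134, 0.001], [0.134, 0.991, 0.0], [-0.001, 0.0, -1.0]]
force: [-9.1, 1.2, 19.9]
gripper_width: -0.0001
```

Hard stop at 20 N. Next I'll rise and take pictures of the rocker.

```bash
python3 -m crank '[0,0,-0.03,0,0,0,-0.09,0,0,-0.06,-0.15,0,0,-0.15,-0.19,0,-0.02,-0.24,-0.19,0,-0.03,-0.33,-0.19,0,-0.035,-0.42,-0.19,0,-0.038,-0.5,-0.19,0,-0.038,-0.55,-0.18,0,-0.038,-0.558,-0.17,0]'
python3 - <<'E'
from h import *
im=robot.camera("wrist")[:,:,::-1];cv2.imwrite("pics/w4.png",cv2.resize(im,(768,576),interpolation=cv2.INTER_CUBIC))
im=robot.camera("side")[:,:,::-1];cv2.imwrite("pics/s4.png",cv2.resize(im[160:260,190:340],None,fx=5,fy=5,interpolation=cv2.INTER_CUBIC))
plan(e2w(-.134,0,.095),TH+np.pi/2)
E
```

```text
clock: 7.35
position: [0.5186, -0.2193, 0.1834]
tcp_rot: [[-0.99, 0.138, -0.0], [0.138, 0.99, -0.0], [0.0, -0.0, -1.0]]
force: [0.4, 0.6, 0.2]
gripper_width: 0.0002
pos [ 0.5185 -0.2174  0.1828] clk 7.45 F [ 0.02  0.55 -0.69] shift frac [-3.100e-03  1.000e-04  1.755e-01] turn frac -0.0013
```

View pics/w4.png

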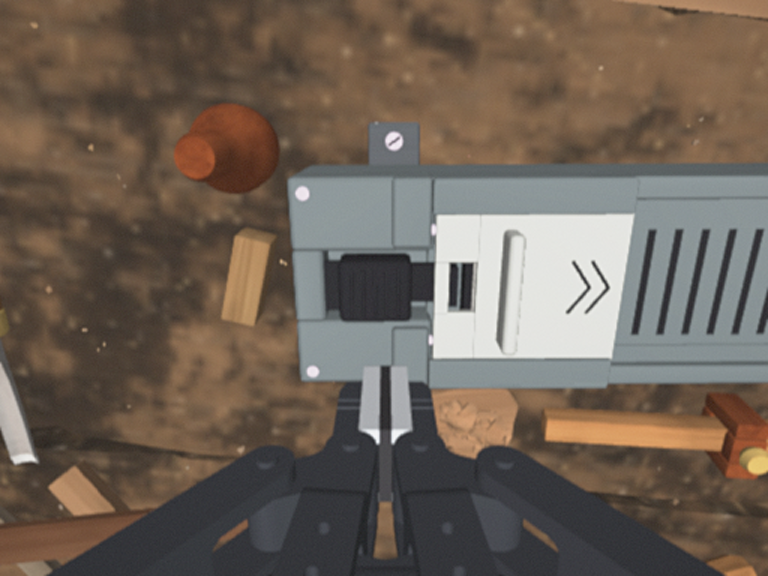

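View pics/s4.png

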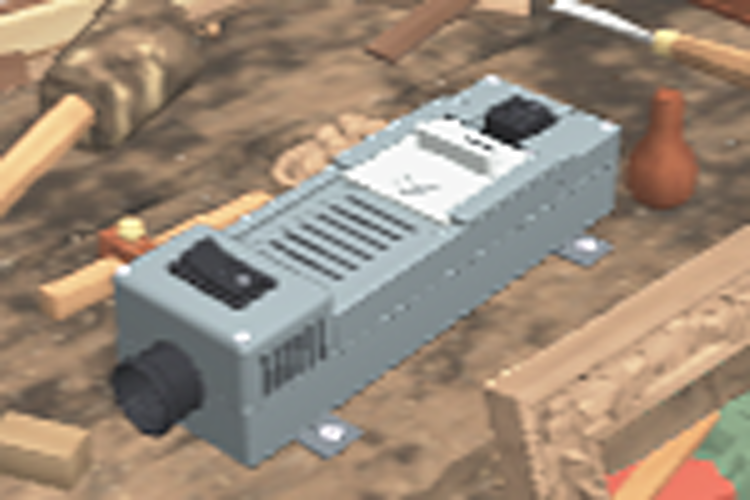

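The side view shows the rocker tipped over, with its far end now raised and the dot end down. In the wrist view the pad is centred near zoomed px (375,287). I'll check that against my pose.

```bash
python3 - <<'E'
from h import *
s=robot.sense();m=robot.camera_model("wrist");v=wview(m,s)
for n,u,w,z in [('pad',375,287,.083),('padL',340,287,.083),('padR',411,287,.083),('bar',513,290,.092),('t1',302,193,.074),('t2',313,371,.074)]:
    p=ray(m,v,u/1.5,w/1.5,z);c,si=np.cos(TH),np.sin(TH);d=p[:2]-T0;print(n,c*d[0]+si*d[1],-si*d[0]+c*d[1])
E
```

```text
pad -0.13961421910287924 0.003811957622459637
padL -0.15749516307905392 0.0038644542723959494
padR -0.12122219345951904 0.0037579604882420417
bar -0.07141443480815499 0.005101212925335935
t1 -0.17570408737667326 0.05029271821521567
t2 -0.1751166692150718 -0.04898877189030923
```

```bash
python3 -m crank '[-0.003,0,0.02,0,-0.003,0,0.06,0,-0.003,0,0.11,0,-0.003,0,0.15,0,-0.003,0,0.17,0,-0.003,0,0.18,0,-0.003,0,0.185,0,-0.003,0,0.188,0,-0.003,0,0.19,0,-0.003,0,0.19,0]'
```

```text
clock: 8.45
position: [0.521, -0.2169, 0.0893]
tcp_rot: [[-0.991, 0.135, 0.001], [0.135, 0.991, -0.0], [-0.001, 0.0, -1.0]]
force: [-0.4, -0.1, 0.4]
gripper_width: -0.0002
```

```bash
python3 -m crank '[0,0,0.004,0,0,0,0.008,0,0,0,0.012,0,0,0,0.015,0,0,0,0.018,0,0,0,0.02,0,0,0,0.021,0,0,0,0.022,0,0,0,0.022,0,0,0,0.022,0]'
python3 - <<'E'
from h import *
im=robot.camera("wrist")[:,:,::-1];cv2.imwrite("pics/w5.png",cv2.resize(im,(768,576),interpolation=cv2.INTER_CUBIC))
print(robot.sense()['force'])
E
```

```text
clock: 9.45
position: [0.521, -0.2167, 0.078]
tcp_rot: [[-0.991, 0.135, 0.001], [0.135, 0.991, 0.0], [-0.001, 0.0, -1.0]]
force: [0.1, 5.3, 6.1]
gripper_width: 0.0
[-0.46282574  6.14678427  5.80219118]
```

View pics/w5.png

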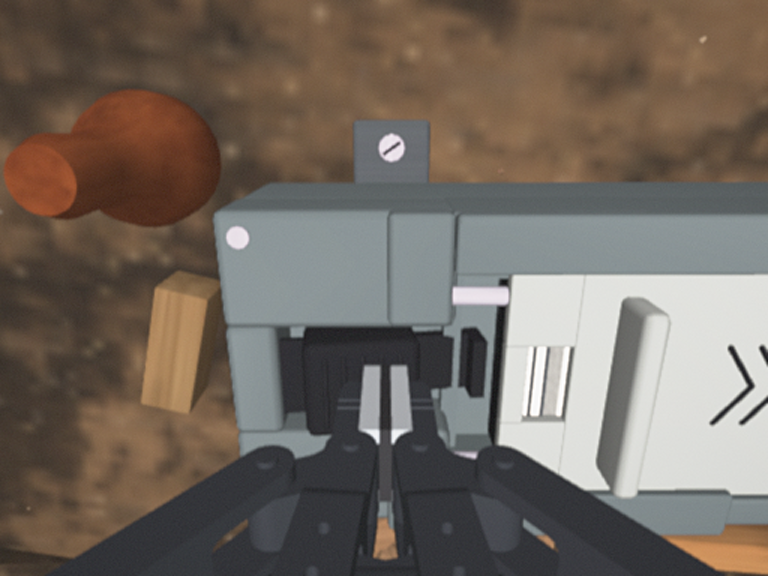

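The cover has sprung out: there is a gap beside the hook at px (475,360), and the bar is at px (635,395). Next I'll lift and come down behind the bar.

```bash
python3 -m crank '[0,0,-0.02,0,0,0,-0.06,0,0,0.01,-0.07,0,0,0.04,-0.07,0,0,0.07,-0.07,0,0,0.09,-0.06,0,0,0.104,-0.05,0,0,0.104,-0.04,0,0,0.104,-0.035,0,0,0.104,-0.035,0]'
python3 - <<'E'
from h import *
im=robot.camera("wrist")[:,:,::-1];cv2.imwrite("pics/w6.png",cv2.resize(im,(768,576),interpolation=cv2.INTER_CUBIC))
s=robot.sense();m=robot.camera_model("wrist");v=wview(m,s)
for y in (.03,-.01): print(proj(m,v,e2w(-.060,y,.092))*1.5)
plan(e2w(-.082,0,.080),TH+np.pi/2)
E
```

```text
clock: 10.5
position: [0.5273, -0.1656, 0.0945]
tcp_rot: [[-0.991, 0.135, -0.001], [0.135, 0.991, -0.0], [0.001, -0.0, -1.0]]
force: [0.2, 0.2, -0.3]
gripper_width: -0.0
[456.43260314 300.90718611]
[451.03558203 412.86569727]
pos [ 0.5275 -0.1657  0.0949] clk 10.55 F [ 0.15 -0.86 -0.53] shift frac [ 0.0013 -0.0008  0.0298] turn frac -0.0008
```

View pics/w6.png

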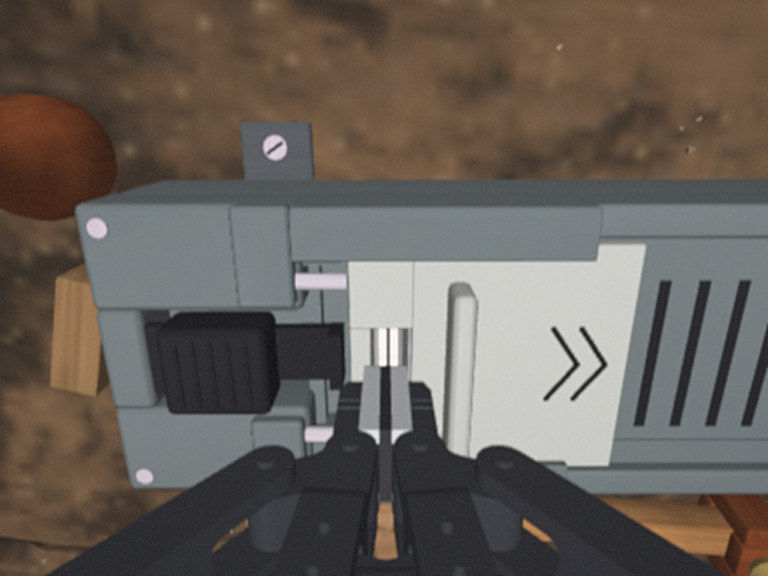

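```bash
python3 -m crank '[0,0,0.008,0,0,0,0.016,0,0,0,0.023,0,0,0,0.027,0,0,0,0.027,0,0,0.01,0.027,0,0,0.02,0.027,0,0,0.03,0.027,0,0,0.04,0.027,0,0,0.04,0.027,0]'
python3 - <<'E'
from h import *
plan(e2w(.015,0,.081),TH+np.pi/2)
im=robot.camera("wrist")[:,:,::-1];cv2.imwrite("pics/w7.png",cv2.resize(im,(768,576),interpolation=cv2.INTER_CUBIC))
E
```

```text
clock: 11.55
position: [0.5307, -0.1448, 0.0819]
tcp_rot: [[-0.991, 0.134, 0.0], [0.134, 0.991, 0.0], [-0.0, 0.0, -1.0]]
force: [0.1, -0.2, 0.4]
gripper_width: -0.0
pos [ 0.5307 -0.1448  0.0819] clk 11.55 F [ 0.12 -0.23  0.44] shift frac [0.0022 0.151  0.0019] turn frac -0.0004
```

View pics/w7.png

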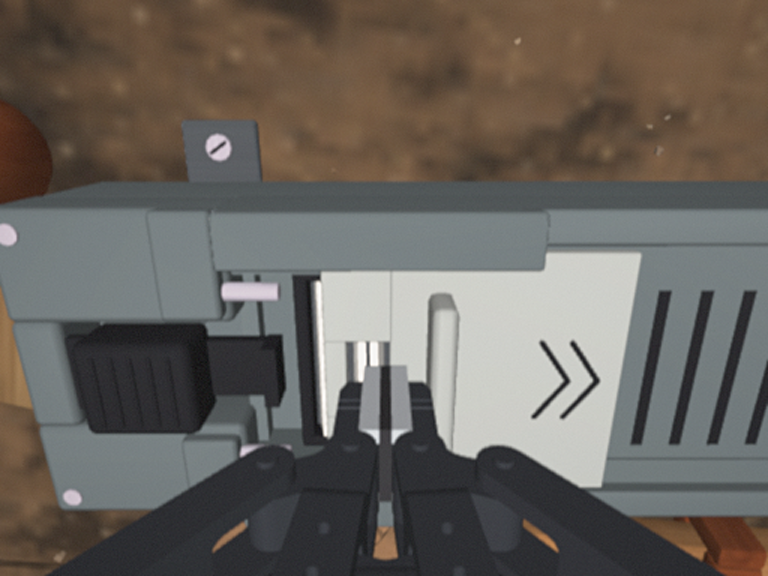

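```bash
cat >> h.py <<'E'
def w2e(p):
    c,si=np.cos(TH),np.sin(TH);d=np.asarray(p)[:2]-T0;return np.array([c*d[0]+si*d[1],-si*d[0]+c*d[1]])
E
python3 - <<'E'
from h import *
s=robot.sense();m=robot.camera_model("wrist");v=wview(m,s)
print('tcp',w2e(s['position']))
for n,u,w,z in [('barface',430,300,.092),('backedge',322,330,.075),('frontedge',640,255,.075),('front2',605,485,.075)]:
    print(n,w2e(ray(m,v,u/1.5,w/1.5,z)))
E
```

```text
tcp [-0.06075631 -0.00098933]
barface [-0.04860685  0.03479957]
backedge [-0.08168072  0.01813727]
frontedge [0.01726346 0.0432707 ]
front2 [ 0.01886174 -0.0433166 ]
```

```bash
python3 -m crank '[0,0.015,0,0,0,0.035,0,0,0,0.055,0,0,0.001,0.075,0,0,0.002,0.095,0,0,0.002,0.112,0,0,0.002,0.126,0,0,0.002,0.138,0,0,0.002,0.146,0,0,0.002,0.15,0,0]'
python3 - <<'E'
from h import *
s=robot.sense();print('tcp',w2e(s['position']),s['force'])
im=robot.camera("wrist")[:,:,::-1];cv2.imwrite("pics/w8.png",cv2.resize(im,(768,576),interpolation=cv2.INTER_CUBIC))
import pickle;pickle.dump(s,open("s8.pkl","wb"))
E
```

```text
clock: 12.6
position: [0.5396, -0.0708, 0.0818]
tcp_rot: [[-0.991, 0.135, 0.0], [0.135, 0.991, -0.0], [-0.0, -0.0, -1.0]]
force: [-0.2, -0.6, 1.7]
gripper_width: -0.0003
tcp [ 1.40801222e-02 -7.62215394e-05] [-0.19163095 -0.59234328  1.69821932]
```

View pics/w8.png

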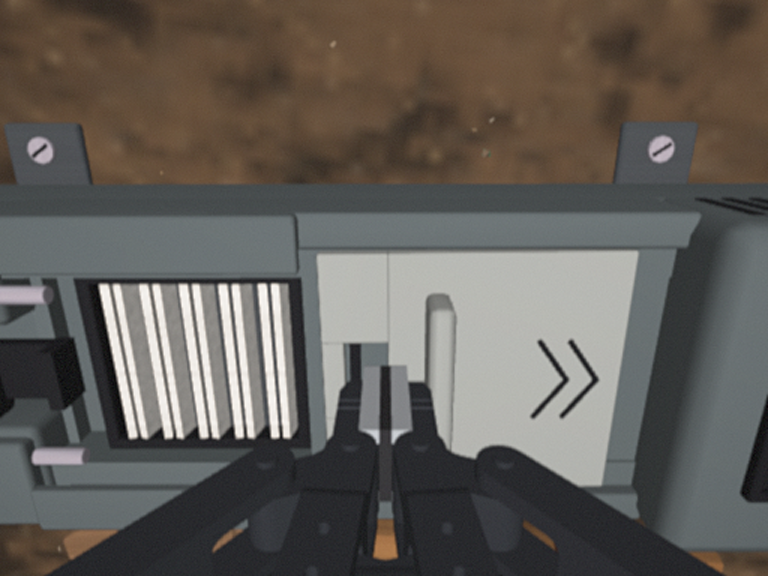

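The cover's back edge, at px 318, is past the rail end at px 298, and the filter is uncovered. There is still a gap to the motor head at px 637-670. I'll measure the cover's position.

```bash
python3 - <<'E'
from h import *
s=robot.sense();m=robot.camera_model("wrist");v=wview(m,s)
print('tcp',w2e(s['position']))
for n,u,w,z in [('barface',427,300,.092),('backedge',318,265,.075),('railend',297,275,.0805),('frontedge',638,255,.075),('front2',606,485,.075)]:
    print(n,w2e(ray(m,v,u/1.5,w/1.5,z)))
E
```

```text
tcp [ 1.41001868e-02 -8.64766392e-05]
barface [0.02542187 0.03572624]
backedge [-0.00712938  0.04101751]
railend [-0.01280973  0.03950371]
frontedge [0.0914845  0.04414723]
front2 [ 0.09399299 -0.04237271]
```

The cover is at x ≈ 42–43 mm, mid-range. I'll back off and lift clear.

```bash
python3 -m crank '[0,-0.008,0,0,0,-0.016,0,0,0,-0.016,-0.02,0,0,-0.016,-0.06,0,0,-0.016,-0.12,0,0,-0.016,-0.2,0,0,-0.016,-0.27,0,0,-0.016,-0.33,0,0,-0.016,-0.35,0,0,-0.016,-0.35,0]'
python3 - <<'E'
from h import *
s=robot.sense();print(s['position'],s['force'])
im=robot.camera("wrist")[:,:,::-1];cv2.imwrite("pics/w9.png",cv2.resize(im,(768,576),interpolation=cv2.INTER_CUBIC))
im=robot.camera("side")[:,:,::-1];cv2.imwrite("pics/s9.png",cv2.resize(im[160:260,190:340],None,fx=5,fy=5,interpolation=cv2.INTER_CUBIC))
E
```

```text
clock: 13.65
position: [0.5392, -0.0792, 0.2591]
tcp_rot: [[-0.991, 0.135, 0.004], [0.135, 0.991, 0.001], [-0.004, 0.001, -1.0]]
force: [0.2, -0.2, -0.8]
gripper_width: 0.0001
[ 0.53918396 -0.07919196  0.25905742] [ 0.19376203 -0.21673125 -0.82404638]
```

View pics/w9.png

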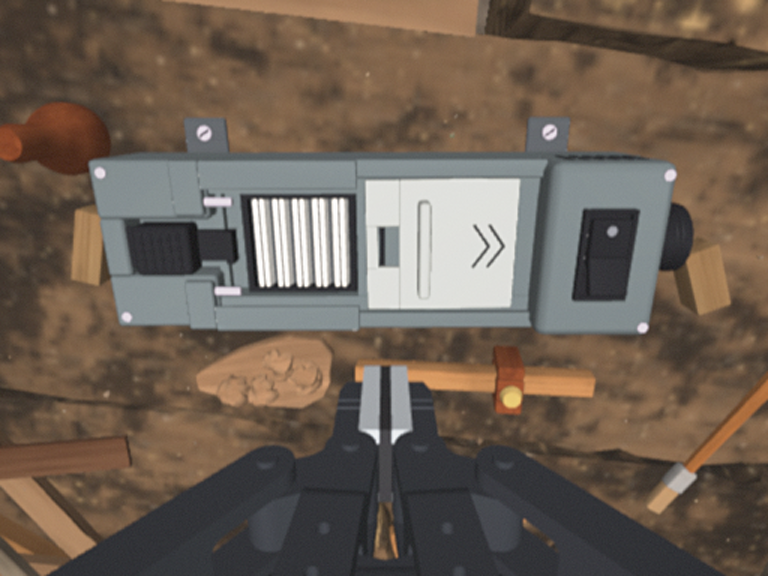

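View pics/s9.png

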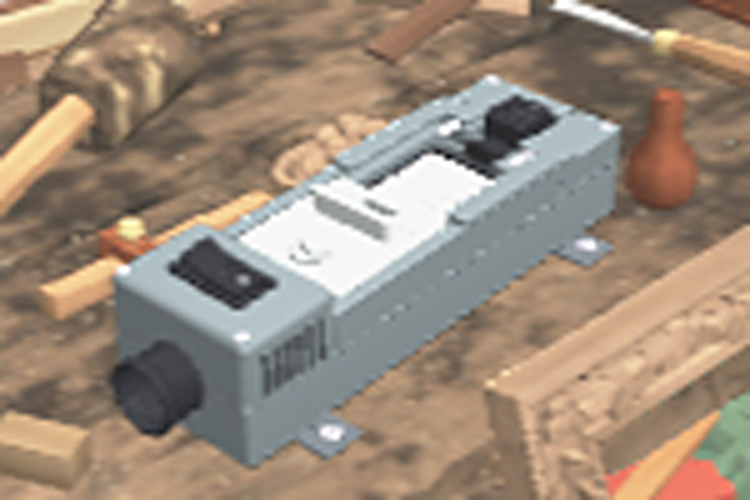

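The cover lies flat on the deck, its back edge (px 366) clear of the rail end (px 358). The rocker is off, the tab is back up and the bystanders haven't moved. Handing in.

```bash
python3 -c "
from bench import robot
print(robot.finish_job())"
```

```text
the job is handed in; nothing more can be done
None
```

The filter compartment is open and the cover is lying on the deck. I handed the job in at about 13.8 s of the 48 s allowed, and no verdict was reported.

- **Switch:** I pressed the rocker's raised end down to its hard stop, at about 20 N. Pictures show it tipped to off, before and after the cover was moved.
- **Tab:** I pressed the snap tab until the cover sprang out, then let go. In the last pictures the tab looks back up, judged by eye only.
- **Cover:** I pushed it by its bar with the closed fingertips. It measured x ≈ 42–43 mm in the extractor's frame, where 35–60 mm is wanted. It looked flat between the side walls, with its back edge about 5 mm past the rail end.
- **Bystanders:** none looked moved in the pictures, though I did not measure them.
- **Robot:** the gripper ended clear above the work, with no contact force.

The one disagreement was in locating the extractor: the top and wrist cameras differed by about 2.5 mm along its length. I used the wrist camera's figures. Later checks mostly agreed within about 2 mm, apart from sideways readings on the pad and bar that were 4–5 mm off-centre; I put the pad's down to its visible side face.

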